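Complete the pinwheel layer of cap cartons

ROBOT

A 6-joint arm with a two-finger parallel gripper is mounted at the origin on the work surface. World frame = base frame: x ahead of the robot, y to its left, z up, the work surface at z = 0. Lengths are in m, angles in degrees, forces in N, time in s.
With the tool pointing down it reaches from about 0.375 to 0.9 m from the base axis. Payload 3.1 kg.
Tool frame: the origin (TCP) lies on the centre line of the jaws, within the pads' length; the fingertips stand 11 mm ahead of it and the grasp point (between the pads) lies 8 mm behind it; z points along the fingers, y is the line along which they close (so a half turn about z gives the same grasp; the last joint's range is limited). The gripper opens to 85 mm and grips with 20 to 120 N. Pads are 22 mm wide; open, the fingers measure 114 mm over their backs; the gripper's body (76 mm by 85 mm) begins 54 mm behind the grasp point. The pads swing forward as they close: fully open they stand 13 mm farther back than shut.
Start: joints at [-10.227, 30.224, 82.088, -0, 67.689, -10.227], TCP at [0.625, 0, 0.242] pointing down, gripper open.
Joint ranges: [-176.69, 176.69], [-43.24, 126.21], [12.49, 139.97], [-82, 262], [0, 151.66], [-163.58, 163.58]. Speed limits (degrees/s): [159.86, 159.86, 180, 180, 180, 180].

INTERFACE

Orientations are given as a 3x3 rotation matrix whose columns are the frame's x, y, z axes.
In Python, from rig import manip gives the robot as it stands. The module is installed in compiled form; this text tells all that it offers.
- The arm moves only by the shell command python3 -m pendant 'ROWS' [FORCE]. ROWS is JSON, one flat list of numbers, 7 for each row, row after row: the shift along the tool's x, y, z normalised to -1 to 1, where 1 is 200 mm, then the turn, a rotation vector about the tool's x, y, z normalised to -1 to 1, where 1 is pi/2 rad, then the opening, from 0 (shut) to 1 (fully open). In form: [dx, dy, dz, ax, ay, az, jaw, dx, dy, dz, ax, ay, az, jaw, ...]. A call has exactly 10 rows; each row shifts and turns the commanded pose from where the row before left it, along the tool's axes as they then stand; what a row does not reach is not made up. A row lasts 1/8 s, in which the tool goes at most 62.5 mm and 10.7 degrees, less where a joint would pass 70% of its speed; a pose out of reach is approached as far as the arm can. A call with a number of a shift or a turn outside -1 to 1 is refused whole. A call with a gripper value outside its range is refused whole. The fingers move at their own pace and stop on an object; FORCE is the grip in N (left out, the last holds). Time passes only in rows, so rows that do not move let the fingers close, or fill a call up. It gives the time, the measured TCP pose, the force, the opening and the grip force at its end, in the units of the state.
- manip.read_state(): the state, without advancing time (a new reading comes with each control period).
- manip.camera(name): name is "scene" or "side" or "wrist"; returns a dict with "img" (400x640x3 uint8, red, green, blue), "z_map" (400x640 float32, m along the optical axis (not along the pixel's ray), 0 where there is no reading), "mtx" (3x3 intrinsics, pixels), "origin" and "rotation" of the camera in the world. Camera axes: x right, y up, looking along -z (the intrinsics and any distortion apply to the point x, -y, -z); pixel columns grow to the right and rows downward; lengths in m; the calibration is good to about 2 mm. A picture is of the moment at which its call begins.
- manip.close_job(): hands the job in; it is judged then, once.
The state is a dict: "clock": time; "q": joint angles; "dq": joint speeds; "tau": joint torques, N m; "position": TCP position; "ee_rot": TCP orientation; "force": force on the tool from outside, world axes, zero at the start; "wrist_torque": the same for the moment, N m; "gripper_width": finger opening in m; "finger_force": force on a finger pad.
Only numpy, scipy, OpenCV 4.12 (cv2) and the standard library are available. Lean on these libraries where they do the work, as an engineer would, in place of code of your own. Each camera call takes 0.05 s, during which the arm holds its last target. There are 200 camera calls.

TASK

Complete the pinwheel layer on the stacking board: take the two cartons out from under the bottle shelf of the rack and lay them flat in the two empty places, so that the four cartons ring a small square hole. Then the whole layer has to be pushed up tight, with no gaps between touching cartons or against the two stop strips; the two cartons already laid still have to be shoved home too. Leave the mallet, dish and bucket alone.

Things in the scene. Friction and masses are not known exactly. Their poses are not given: they have to be found in the camera images.
- carton1: Sealed cardboard carton of bottle caps, 115 (x) x 60 (y) x 50 (z) mm, 0.3 kg; origin at its underside's centre. Starts in the rack's +y bay on the 30 degree feed board, its x pointing up the slope and its top looking out over the rack's open front (rack -x), its lower end on the lip. Either rack carton may go to either empty place; which end leads does not matter.
- carton2: Sealed cardboard carton of bottle caps, 115 (x) x 60 (y) x 50 (z) mm, 0.3 kg; origin at its underside's centre. Starts in the rack's -y bay on the 30 degree feed board, its x pointing up the slope and its top looking out over the rack's open front (rack -x), its lower end on the lip. Either rack carton may go to either empty place; which end leads does not matter.
- carton3: Sealed cardboard carton of bottle caps, 115 (x) x 60 (y) x 50 (z) mm, 0.3 kg; origin at its underside's centre. Already laid at place_c, its x along the board's x, but 4 to 9 mm short of the +y stop strip.
- carton4: Sealed cardboard carton of bottle caps, 115 (x) x 60 (y) x 50 (z) mm, 0.3 kg; origin at its underside's centre. Already laid at place_d, its x along the board's y, but 4 to 9 mm short of the +y stop strip.
- board: Fixed square wooden stacking board, 199 x 199 mm; origin at its underside's centre on the slab, deck 40 mm up. Stop strips, 12 mm thick, 14 mm above the deck, along its +x and +y edges, inner faces 87.5 mm from the centre; -x and -y edges open. The tight layer is 175 x 175 mm, centred on the board, round a 55 x 55 mm hole (room for a finger beside each carton).
- place_a (a point): Empty place on the deck: where the centre of the underside of a carton must end, 115 mm side along the board's y; it lies along the open -x edge and starts at the open -y edge. Its hole side is the half towards +y.
- place_b (a point): Empty place on the deck: carton with its 115 mm side along the board's x; it lies along the open -y edge, its +x end against the +x stop strip. Its hole side is the half towards -x.
- place_c (a point): Place on the deck for carton3: 115 mm side along the board's x, against the +y stop strip; its +x end meets carton4's side.
- place_d (a point): Place on the deck for carton4: 115 mm side along the board's y, against the +x stop strip, its +y end against the +y stop strip.
- rack: Fixed wooden rack, 308 mm long (y), its open front (-x) towards the stacking board; origin on the slab under the foot of its feed board. The board's surface starts 30 mm up at x = 0 and rises towards +x at 30 degrees for 127 mm; a lip 8 mm thick, 10 mm proud, runs along its foot; an 8 mm high cleat parts the bays (centres y = +-65 mm). Lift a carton 12 mm off the board, then draw it out to -x.
- shelf_edge (a point): Middle of the front lower edge of the rack's bottle shelf: it overhangs the bays from here (rack x = 28 mm, 185 mm up) to x = 118 mm, on posts at y = +-147 mm, and carries five bottles up to 410 mm high, fixed. A vertical gripper over the cartons hits it.
- mallet: Bystander: black rubber mallet lying on the slab; origin under the head (60 mm across, 90 mm long), 260 mm handle along its -x.
- dish: Bystander: white ceramic dish, 120 mm across, 30 mm high; origin at the centre of its underside.
- bucket: Bystander: orange bucket, 200 mm across the rim, 170 mm high; origin at the centre of its underside.

How it is judged:
By the outcome, as a careful person would: the job done as asked, in the order asked, and still so for the second after the job is handed in, with the robot touching nothing.
It also fails if it takes over 62 s, if anything falls off the work surface, if the arm or the gripper's body presses on something with over 40 N, if the wrist force passes 120 N, or if a joint passes its speed limit or range.

## Working session

There is one attempt and no reset: what is moved stays moved. The work goes in short steps, Python scripts to look and compute and a shell command to move; the robot and the scene stay as the last step left them, time stands still between calls to the robot, and variables do not carry over. Pictures are saved under pics/ and viewed, at most 13 in all, crops included, and the job is handed in when it is done.

```bash
mkdir -p pics; ls
cat > h.py <<'E'
import numpy as np, cv2
from rig import manip
def pts(c):
    z=c["z_map"];K=c["mtx"];v,u=np.mgrid[0:400,0:640]
    p=np.stack([(u-K[0,2])/K[0,0]*z,-(v-K[1,2])/K[1,1]*z,-z],-1)
    P=p@np.array(c["rotation"]).T+np.array(c["origin"]);P[z==0]=np.nan
    return P
E
python3 - <<'E'
from h import *
for n in ["scene","side"]:
    c=manip.camera(n);np.savez(n+'0.npz',**c);cv2.imwrite(f'pics/{n}0.png',c["img"][:,:,::-1]);print(n,c["mtx"],c["origin"],c["rotation"],c.keys())
print(manip.read_state())
E
```

```text
pics
scene [[427.01052097   0.         318.64217326]
 [  0.         427.01052097 203.65431965]
 [  0.           0.           1.        ]] [1.03403032 0.19104732 1.57539438] [[-0.2821335  -0.90275022  0.32471946]
 [ 0.95935346 -0.26319913  0.10181922]
 [-0.00645144  0.34024735  0.94031384]] dict_keys(['img', 'z_map', 'mtx', 'origin', 'rotation'])
side [[382.42413859   0.         320.6269871 ]
 [  0.         382.42413859 194.14392876]
 [  0.           0.           1.        ]] [ 0.28220254 -1.00864109  0.86107559] [[ 0.97142166  0.1488428  -0.18489398]
 [-0.23649895  0.5406381  -0.80732812]
 [-0.02020425  0.82798325  0.56038872]] dict_keys(['img', 'z_map', 'mtx', 'origin', 'rotation'])
{'clock': 0.1, 'q': array([-1.02288109e+01,  3.02726626e+01,  8.21504696e+01, -1.01909112e-03,
        6.76895228e+01, -1.02270672e+01]), 'dq': array([ 0.01421878, -0.01512743, -0.23707061,  0.03751977, -0.00871633,
       -0.01242235]), 'tau': array([ 4.33945943e-04, -4.43301880e+01, -1.78587180e+01, -2.04061280e-04,
        3.88642526e-03,  1.10165692e-05]), 'position': array([6.24365093e-01, 1.22735962e-04, 2.41434021e-01]), 'ee_rot': array([[ 2.39886212e-05,  9.99998122e-01, -1.93786998e-03],
       [ 9.99999944e-01, -2.33434244e-05,  3.32963174e-04],
       [ 3.32917312e-04, -1.93787786e-03, -9.99998067e-01]]), 'force': array([-0.7389382 , -0.19643791,  0.2440014 ]), 'wrist_torque': array([-0.01654231, -0.01718957,  0.0023947 ]), 'finger_force': 0.0, 'gripper_width': 0.08547924575475087}
```

View pics/scene0.png

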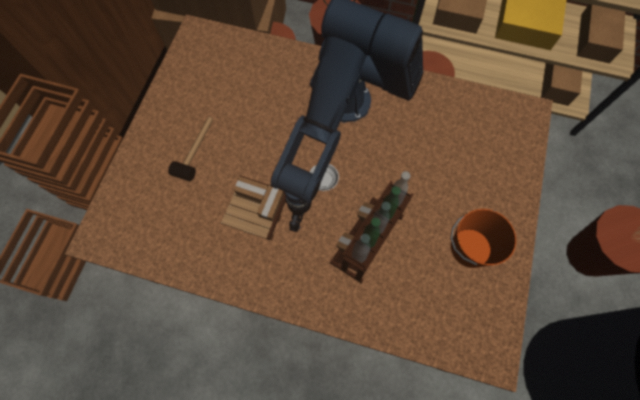

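View pics/side0.png

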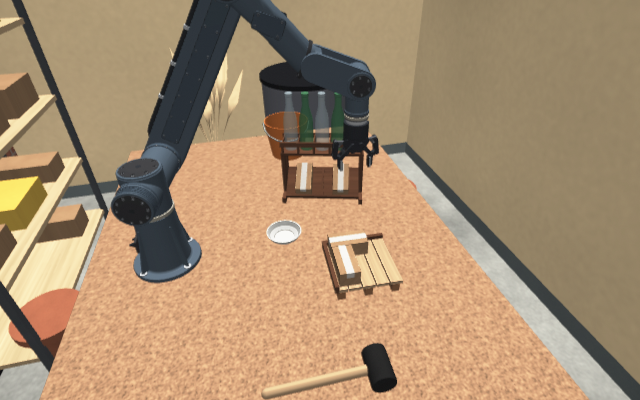

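The scene view shows the board at about px (255,205), with two cartons at its top-left, the rack at (375,235) facing the board, the dish at (325,178), the mallet at (182,170) and the bucket at (483,238). In the side view the stop corner is at the board's back-left, about (328,242), and the rack bays are at (303,177) and (341,177). Next I'll measure from the depth maps.

Run:
```python
from h import *
P=[]
for n in ["scene","side"]:
    c=dict(np.load(n+'0.npz'));p=pts(c);P.append(p)
    for nm,(u,v) in {"scene":{"slab":(300,300),"boardc":(250,215),"c3?":(250,188),"c4?":(270,203),"dish":(325,178)},"side":{"slab":(250,300),"boardc":(375,262),"c_back":(348,240),"c_left":(346,262),"rackL":(304,180),"rackR":(341,180)}}[n].items(): print(n,nm,p[v,u].round(3))
# rasters
def show(p,lo,hi,nm):
    m=(p[...,2]>lo)&(p[...,2]<hi)
    q=p[m];return q
for n,p in zip("SD",P):
    q=p[(p[...,2]>.082)&(p[...,2]<.1)];q=q[(q[:,0]>.4)&(q[:,0]<.85)&(q[:,1]>-.45)&(q[:,1]<-.0)]
    print(n,'top pts',len(q),q.min(0),q.max(0))
    k=cv2.kmeans(q[:,:2].astype(np.float32),2,None,(3,50,1e-4),5,0)
    for i in (0,1):
        r=cv2.minAreaRect(q[k[1][:,0]==i][:,:2].astype(np.float32)*1000);print(r)
    q=p[(p[...,2]>.025)&(p[...,2]<.048)];q=q[(q[:,0]>.4)&(q[:,0]<.9)&(q[:,1]>-.45)&(q[:,1]<-.08)]
    print('deck',len(q),cv2.minAreaRect(q[:,:2].astype(np.float32)*1000),np.median(q[:,2]))
# topdown raster, 1.5mm px? colour by height from both
W=np.zeros((500,600),np.float32)
im=np.zeros((500,600,3),np.uint8)
for n,p in zip(["side","scene"],P):
    c=np.load(n+'0.npz');pp=p.reshape(-1,3);col=c["img"].reshape(-1,3)
    u=((pp[:,1]+.45)/.0015);v=((pp[:,0]-.35)/.0015)
    ok=np.isfinite(u)&(u>=1)&(u<599)&(v>=1)&(v<499)&(pp[:,2]<.45)
    for a,b,cc in zip(v[ok].astype(int),u[ok].astype(int),col[ok]): im[a-1:a+1,b-1:b+1]=cc[::-1]
cv2.imwrite('pics/top.png',im)
```

```text
scene slab [0.866 0.061 0.002]
scene boardc [ 0.619 -0.214  0.034]
scene c3? [ 0.533 -0.235  0.09 ]
scene c4? [ 0.568 -0.144  0.087]
scene dish [0.38  0.015 0.006]
side slab [ 0.243 -0.239 -0.001]
side boardc [ 0.625 -0.226  0.041]
side c_back [ 0.559 -0.161  0.089]
side c_left [nan nan nan]
side rackL [0.497 0.204 0.096]
side rackR [0.632 0.167 0.095]
S top pts 913 [ 0.49857073 -0.29460856  0.08201686] [ 0.62070431 -0.11552343  0.09933347]
((562.7365112304688, -158.12661743164062), (81.62130737304688, 116.1222915649414), 87.61377716064453)
((530.7293701171875, -238.8921356201172), (109.35555267333984, 62.31205749511719), 86.82820129394531)
deck 1338 ((585.88232421875, -204.99940490722656), (199.81520080566406, 201.4711151123047), 86.19194030761719) 0.03833316241726836
D top pts 1160 [ 0.49383247 -0.29995435  0.0820071 ] [ 0.61668342 -0.11930671  0.09497594]
((526.306640625, -249.24331665039062), (100.00177764892578, 60.93511962890625), 86.08587646484375)
((557.005859375, -166.4521484375), (92.5190658569336, 115.32462310791016), 83.74005889892578)
deck 1853 ((581.3760986328125, -214.81198120117188), (193.4060516357422, 200.38641357421875), 86.95067596435547) 0.03966740752929354
```

View pics/top.png

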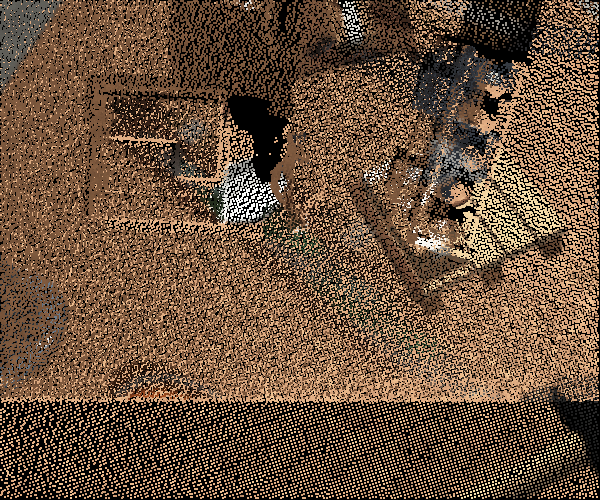

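The top-down raster is muddled, but the depth numbers agree with the given sizes: deck at 0.039, carton tops at 0.089, board centre near (0.584,-0.21), yaw about -3 degrees. I'll check the wrist camera and fit the rack next.

Run:
```python
from h import *
c=manip.camera("wrist");np.savez('wrist0.npz',**c);print(c["mtx"][0,0],c["origin"],c["rotation"]);cv2.imwrite('pics/w0.png',c["img"][:,:,::-1])
# rack cartons from side: tilted faces; normal-based
for n in ["side","scene"]:
    d=dict(np.load(n+'0.npz'));p=pts(d)
    q=p.reshape(-1,3);q=q[np.isfinite(q).all(1)]
    q=q[(q[:,0]>.4)&(q[:,0]<.8)&(q[:,1]>.08)&(q[:,1]<.4)&(q[:,2]>.03)&(q[:,2]<.5)]
    for lo,hi in ((.03,.06),(.06,.09),(.09,.12),(.12,.15),(.15,.18),(.18,.22),(.22,.3)):
        s=q[(q[:,2]>lo)&(q[:,2]<hi)]
        if len(s)>5: print(n,lo,len(s),cv2.minAreaRect(s[:,:2].astype(np.float32)*1000))
```

```text
330.02473281519144 [0.62487216 0.07787814 0.37422196] [[ 9.99997132e-01 -9.43530386e-04  2.20151351e-03]
 [ 2.42307749e-04  9.54277271e-01  2.98922784e-01]
 [-2.38289704e-03 -2.98921393e-01  9.54274763e-01]]
side 0.03 816 ((569.3587036132812, 219.66311645507812), (122.2536392211914, 306.205810546875), 73.04432678222656)
side 0.06 882 ((571.4969482421875, 220.64227294921875), (142.68299865722656, 306.1544494628906), 73.1778564453125)
side 0.09 575 ((574.3397827148438, 232.4620819091797), (127.67877197265625, 307.0032653808594), 72.85333251953125)
side 0.12 193 ((577.0947875976562, 241.77627563476562), (70.52057647705078, 305.6927490234375), 72.13737487792969)
side 0.15 64 ((570.7523193359375, 220.5896453857422), (30.62102508544922, 307.7174377441406), 72.88005065917969)
side 0.18 514 ((578.0684814453125, 245.27015686035156), (91.56326293945312, 307.96673583984375), 73.64399719238281)
side 0.22 1270 ((540.5946044921875, 257.5419921875), (97.15301513671875, 230.2312774658203), 73.72891998291016)
scene 0.03 229 ((583.4686279296875, 232.41397094726562), (135.27500915527344, 296.49578857421875), 71.78288269042969)
scene 0.06 345 ((574.4166259765625, 226.0771484375), (141.27130126953125, 308.44671630859375), 72.9262924194336)
scene 0.09 100 ((610.4256591796875, 195.60617065429688), (273.9959411621094, 83.11383819580078), 6.613311767578125)
scene 0.12 26 ((727.3222045898438, 210.11856079101562), (81.10740661621094, 8.808852195739746), 73.83333587646484)
scene 0.15 22 ((727.913818359375, 209.66766357421875), (81.81731414794922, 5.415599822998047), 73.33262634277344)
scene 0.18 652 ((583.25390625, 254.5133819580078), (88.3884048461914, 308.6918029785156), 72.3426742553711)
scene 0.22 870 ((581.572509765625, 252.61886596679688), (90.41317749023438, 309.39794921875), 72.86610412597656)
```

View pics/w0.png

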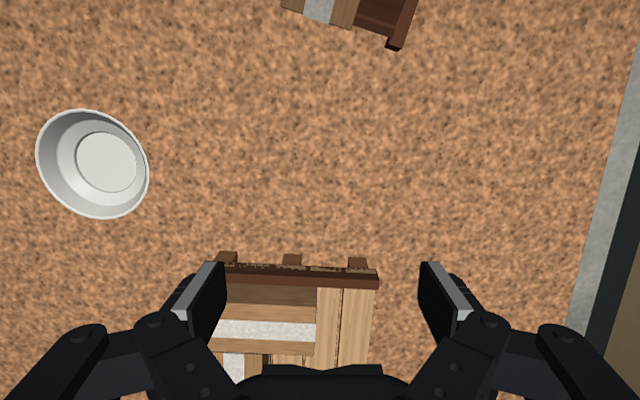

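The wrist view shows the +x stop strip at row ~275, columns 215-378, carton4's tape at (260,330), the dish at (95,160) and the rack corner at (395,40). Next I'll move over the board for an accurate look.

```bash
python3 -m pendant '[-0.25,-0.04,-0.06,0,0,0,1, -0.25,-0.04,-0.06,0,0,0,1, -0.25,-0.04,-0.06,0,0,0,1, -0.25,-0.04,-0.06,0,0,0,1, -0.25,-0.04,-0.06,0,0,0,1, 0,0,0,0,0,0,1, 0,0,0,0,0,0,1, 0,0,0,0,0,0,1, 0,0,0,0,0,0,1, 0,0,0,0,0,0,1]'
cat >> h.py <<'E'
def rect(q): return cv2.minAreaRect(np.ascontiguousarray(q[:,:2]*1000,dtype=np.float32))
def grab(n,f):
    c=manip.camera(n);np.savez(f+'.npz',**c);cv2.imwrite(f'pics/{f}.png',c["img"][:,:,::-1]);return c
E
python3 - <<'E'
from h import *
c=grab("wrist","w1");p=pts(c);p[260:]=np.nan
q=p.reshape(-1,3);q=q[np.isfinite(q).all(1)]
print(c["origin"],"slab",np.median(q[q[:,2]<.02][:,2]))
for lo,hi in ((.03,.045),(.049,.06),(.084,.1)):
    s=q[(q[:,2]>lo)&(q[:,2]<hi)];print(lo,len(s),np.median(s[:,2]),rect(s))
s=q[(q[:,2]>.084)&(q[:,2]<.1)]
h,e1,e2=np.histogram2d(s[:,0],s[:,1],bins=(np.arange(.46,.68,.01),np.arange(-.34,-.09,.01)))
print(s[:,:2].min(0),s[:,:2].max(0))
E
```

```text
clock: 1.4
position: [0.5852, -0.249, 0.3022]
ee_rot: [[-0.001, 1.0, -0.0], [1.0, 0.001, 0.0], [0.0, -0.0, -1.0]]
force: [-0.3, -0.4, 0.5]
gripper_width: 0.0851
finger_force: 0.0
[ 0.58534481 -0.17126974  0.43498078] slab 0.0013007190608459451
0.03 12997 0.04129718602474197 ((588.1463012695312, -212.58351135253906), (187.3557586669922, 186.99224853515625), 87.2035903930664)
0.049 3132 0.055311288997447416 ((582.237060546875, -206.06150817871094), (199.287109375, 200.0043487548828), 86.9473648071289)
0.084 13972 0.09145739969481012 ((556.0485229492188, -206.24740600585938), (176.8431854248047, 115.72502136230469), 86.79393768310547)
[ 0.49517532 -0.29324659] [ 0.61786094 -0.11557677]
```

View pics/w1.png

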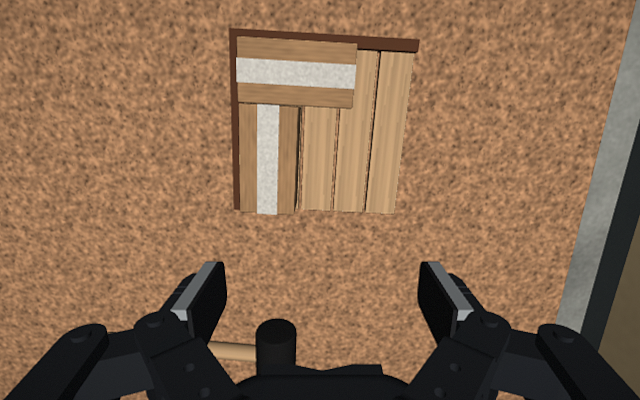

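The wrist view is clear: strips at the left (column ~235) and top (row ~45), carton4 at (295,72), carton3 at (268,158), and a gap of a few mm to the left strip. The board is at (0.582,-0.206) with yaw -3.05 degrees, and the strip L measures 199x200 mm as it should. Now to the rack.

```bash
python3 -m pendant '[0.29,-0.06,0.08,0,0,0,1, 0.29,-0.06,0.08,0,0,0,1, 0.29,-0.06,0.08,0,0,0,1, 0.29,-0.06,0.08,0,0,0,1, 0.29,-0.06,0.08,0,0,0,1, 0,0,0,0,0,0.0945,1, 0,0,0,0,0,0.0945,1, 0,0,0,0,0.111,0,1, 0,0,0,0,0.111,0,1, 0,0,0,0,0.111,0,1]'
cat >> h.py <<'E'
BC=np.array([.5822,-.2061]);BX=np.array([.0532,.9986]);BY=np.array([-.9986,.0532])
def toB(q): d=q[:,:2]-BC; return np.c_[d@BX,d@BY,q[:,2]]*1000
E
python3 - <<'E'
from h import *
p=pts(dict(np.load('w1.npz')));p[260:]=np.nan
b=toB(p.reshape(-1,3));b=b[np.isfinite(b).all(1)];t=b[(b[:,2]>84)&(b[:,2]<100)]
f=lambda a:np.percentile(a,[1,99]).round(1)
c4=t[t[:,0]>34];c3=t[t[:,0]<24]
print('c4 x',f(c4[:,0]),'y',f(c4[:,1]),'c3 x',f(c3[:,0]),'y',f(c3[:,1]))
s=t[(t[:,0]>0)]; print([ (y,round(np.min(t[(abs(t[:,1]-y)<6),0]),1)) for y in (-20,0,20)],[rect(k/1000)[2] for k in (c4,c3)])
c=grab("wrist","w2");p=pts(c);p[330:]=np.nan
q=p.reshape(-1,3);q=q[np.isfinite(q).all(1)]
s=q[(q[:,2]>.187)&(q[:,2]<.21)&(q[:,1]>.12)];print('shelf',len(s),rect(s))
q=q[(q[:,1]>.08)&(q[:,2]>.025)]
for lo,hi in ((.025,.05),(.05,.08),(.08,.11),(.11,.14)):
    s=q[(q[:,2]>lo)&(q[:,2]<hi)];print(lo,len(s),rect(s) if len(s)>3 else 0)
E
```

```text
clock: 2.7
position: [0.5257, 0.0402, 0.2233]
ee_rot: [[0.25, 0.956, 0.15], [0.827, -0.292, 0.481], [0.504, 0.004, -0.864]]
force: [-0.5, 0.1, -0.3]
gripper_width: 0.0853
finger_force: 0.0
c4 x [34.6 86.1] y [-30.5  82.3] c3 x [-87.9  23. ] y [23.3 82.1]
[(-20, np.float64(26.7)), (0, np.float64(26.8)), (20, np.float64(-88.0))] [89.99717712402344, 89.69520568847656]
shelf 6366 ((566.529052734375, 210.88748168945312), (4.381443500518799, 307.9506530761719), 72.98135375976562)
0.025 5989 ((569.5221557617188, 221.35189819335938), (109.8366470336914, 308.1671447753906), 72.8899917602539)
0.05 10410 ((568.2938232421875, 216.86244201660156), (120.81391906738281, 308.1135559082031), 72.90996551513672)
0.08 15512 ((572.2662963867188, 229.62841796875), (134.632080078125, 309.2466735839844), 72.60977172851562)
0.11 9073 ((577.4523315429688, 246.4063262939453), (65.3935317993164, 308.7585754394531), 72.90121459960938)
```

View pics/w2.png

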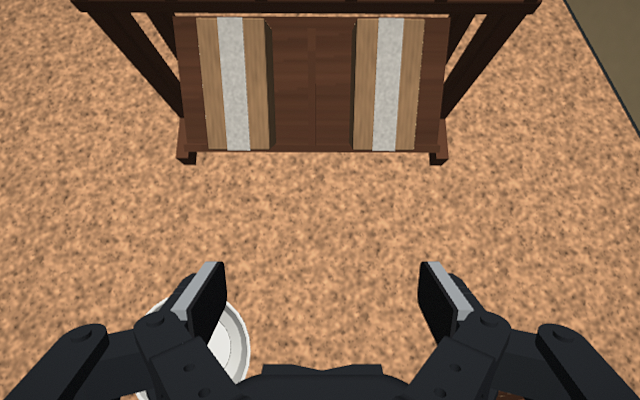

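The wrist view shows both cartons under the shelf: one at columns 198-272, the other at 352-425, with their low ends on the lip at row ~150 and the shelf front at row ~8. I'll fit them in slope coordinates.

```bash
cat >> h.py <<'E'
RX=np.array([.2927,.9562]);RY=np.array([-.9562,.2927]);RO=np.array([.5583,.1841])
def toR(q): d=q[:,:2]-RO; return np.c_[d@RX,d@RY,q[:,2]]*1000
c30,s30=np.cos(np.pi/6),.5
E
python3 - <<'E'
from h import *
p=pts(dict(np.load('w2.npz')));p[330:]=np.nan
r=toR(p.reshape(-1,3));r=r[np.isfinite(r).all(1)]
s=r[:,0]*c30+(r[:,2]-30)*s30;n=-r[:,0]*s30+(r[:,2]-30)*c30;y=r[:,1]
f=lambda a:np.percentile(a,[.5,50,99.5]).round(1)
b=(abs(n)<6)&(s>0)&(s<127)&(abs(y)<30);print('board n',f(n[b]))
for g in (1,-1):
    m=(abs(n-50)<7)&(y*g>20)&(y*g<120)&(s>-20)&(s<140)
    A=np.c_[s[m],y[m],np.ones(m.sum())];print(g,m.sum(),'s',f(s[m]),'y',f(y[m]),'n',f(n[m]),np.linalg.lstsq(A,n[m],rcond=None)[0][:2],cv2.minAreaRect(np.c_[s[m],y[m]].astype(np.float32)))
fr=r[(r[:,2]>150)&(r[:,2]<215)&(abs(y)<140)];print('shelf',f(fr[:,0]),f(fr[:,2]))
E
```

```text
board n [-1.   1.   3.6]
1 8691 s [  1.1  62.5 114.6] y [40.1 69.3 99.4] n [45.1 51.1 53.2] [-0.00040917  0.00744613] ((57.64431381225586, 70.02356719970703), (60.439605712890625, 115.56130981445312), 89.97486114501953)
-1 8626 s [  0.6  62.1 114.8] y [-100.1  -70.2  -40.8] n [46.6 51.2 53.2] [-0.00046864 -0.00577057] ((57.813819885253906, -70.72911071777344), (60.22403335571289, 115.46977233886719), 89.94300842285156)
shelf [26.5 28.  51.2] [151.8 192.8 198.7]
```

```bash
python3 -m pendant '[0,0,0,0,0.11,0,1, 0.0425,0.1,0.214,0,0,0,1, 0.0425,0.1,0.214,0,0,0,1, 0.0425,0.1,0.214,0,0,0,1, 0,0,0.15,0,0,0,1, 0,0,0.15,0,0,0,1, 0,0,0.15,0,0,0,1, 0,0,0,0,0,0,1, 0,0,0,0,0,0,0, 0,0,0,0,0,0,0]' 50
python3 - <<'E'
from h import *
s=manip.read_state();print(toR(s["position"][None]),s["gripper_width"],s["finger_force"],s["force"],s["q"])
E
```

```text
clock: 4.0
position: [0.6299, 0.1741, 0.0724]
ee_rot: [[0.224, 0.956, 0.19], [0.734, -0.293, 0.612], [0.641, 0.002, -0.768]]
force: [1.1, 1.6, -0.5]
gripper_width: 0.059
finger_force: 55.7
[[ 11.42609025 -71.4020247   72.40938334]] 0.05903640843653081 55.69151222705841 [ 1.14889831  1.58094237 -0.48768702] [-11.19608153  46.84592234  97.45494579  58.33672752  48.49868456
 -39.43016512]
```

```bash
python3 -m pendant '[0.009,0,-0.05,0,0,0,0, 0.009,0,-0.05,0,0,0,0, -0.144,0,-0.12,0,0,0,0, -0.144,0,-0.12,0,0,0,0, -0.144,0,-0.12,0,0,0,0, -0.144,0,-0.12,0,0,0,0, 0,0,0,0,-0.111,0,0, 0,0,0,0,-0.111,0,0, 0,0,0,0,-0.111,0,0, 0.052,0,-0.295,0,0,0,0]'
cat >> h.py <<'E'
# print state in frames and world move -> tool mm/200
def st(target=None):
    s=manip.read_state();R=np.array(s["ee_rot"]);p=s["position"]
    print("B",toB(p[None])[0].round(1),"tilt",np.degrees(np.arcsin(R[2,:2])).round(2),"yaw",round(np.degrees(np.arctan2(R[1,0],R[0,0])),2),"w",round(s["gripper_width"],4),"F",s["force"].round(1),"t",s["clock"])
    if target is not None: print("tool move/200:",(R.T@(np.array(target)-p)/.2).round(4))
E
python3 - <<'E'
from h import *
st([.648,-.2112,.15])
E
```

```text
clock: 5.25
position: [0.579, 0.0242, 0.1462]
ee_rot: [[0.287, 0.957, 0.04], [0.943, -0.29, 0.165], [0.169, -0.01, -0.986]]
force: [0.3, -0.1, -2.7]
gripper_width: 0.0588
finger_force: 57.4
B [229.8  15.5 146.2] tilt [ 9.74 -0.55] yaw 73.07 w 0.0588 F [ 0.3 -0.1 -2.7] t 5.25
tool move/200: [-1.0078  0.671  -0.1985]
```

```bash
python3 -m pendant '[-0.2016,0.1342,-0.0397,0,0,0,0, -0.2016,0.1342,-0.0397,0,0,0,0, -0.2016,0.1342,-0.0397,0,0,0,0, -0.2016,0.1342,-0.0397,0,0,0,0, -0.2016,0.1342,-0.0397,0,0,0,0, 0,0,0,0.0135,0,-0.0765,0, 0,0,0,0.0135,0,-0.0765,0, 0,0,0,0,0,0,0, 0,0,0,0,0,0,0, 0,0,0,0,0,0,0]'
python3 - <<'E'
from h import *
st([.648,-.2112,.075])
grab("wrist","w3");c=grab("side","s3")
cv2.imwrite('pics/s3c.png',cv2.resize(c["img"][180:330,260:460,::-1],(800,600)))
E
```

```text
clock: 6.5
position: [0.6502, -0.2134, 0.153]
ee_rot: [[0.053, 0.999, 0.008], [0.984, -0.054, 0.172], [0.172, -0.001, -0.985]]
force: [-0.1, -0.6, -3.0]
gripper_width: 0.0593
finger_force: 57.5
B [ -3.7 -68.2 153. ] tilt [ 9.9  -0.04] yaw 86.91 w 0.0593 F [-0.1 -0.6 -3. ] t 6.5
tool move/200: [-0.0568 -0.011   0.3862]
```

View pics/w3.png

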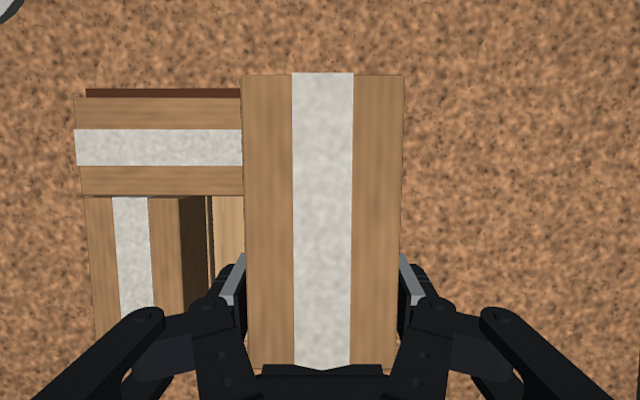

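The held carton spans columns 243-403 and row 72 downward, well clear of carton4. I'll measure its pose in the board frame.

```bash
cat >> h.py <<'E'
def held(f):
    p=pts(dict(np.load(f+'.npz')));p[255:]=np.nan
    b=toB(p.reshape(-1,3));b=b[np.isfinite(b).all(1)];t=b[b[:,2]>115]
    k=np.median(t[:,2]);t=t[abs(t[:,2]-k)<8];r=cv2.minAreaRect(t[:,:2].astype(np.float32))
    A=np.c_[t[:,:2],np.ones(len(t))];g=np.degrees(np.arctan(np.linalg.lstsq(A,t[:,2],rcond=None)[0][:2]))
    print(len(t),k,np.percentile(t,[.3,50,99.7],axis=0).round(1).tolist(),r,'slopes deg',g)
E
python3 - <<'E'
from h import *
held('w3')
E
```

```text
28772 174.07835672453749 [[14.1, -98.0, 172.2], [48.7, -68.5, 174.1], [80.4, -38.8, 175.8]] ((47.3694953918457, -68.46897888183594), (60.4155387878418, 67.301025390625), 89.81809997558594) slopes deg [-0.04267467  0.13524147]
```

```bash
python3 -m pendant '[-0.015,-0.0025,0.101,0,0,0,0, -0.015,-0.0025,0.101,0,0,0,0, -0.015,-0.0025,0.101,0,0,0,0, -0.015,-0.0025,0.101,0,0,0,0, 0,0,0,0,0,0,0, 0,0,0,0,0,0,0, 0,0,0,0,0,0,1, 0,0,0,0,0,0,1, 0,0,0,0,0,0,1, 0,0,-0.1,0,0,0,1]'
python3 - <<'E'
from h import *
st()
E
```

```text
clock: 7.85
position: [0.6472, -0.214, 0.0902]
ee_rot: [[0.052, 0.999, 0.005], [0.983, -0.052, 0.174], [0.174, -0.004, -0.985]]
force: [0.1, -0.8, -0.1]
gripper_width: 0.0855
finger_force: 0.0
B [ -4.4 -65.4  90.2] tilt [10.01 -0.23] yaw 86.95 w 0.0855 F [ 0.1 -0.8 -0.1] t 7.85
```

```bash
python3 -m pendant '[0,0,-0.25,0,0,0,1, 0,0,-0.25,0,0,0,1, 0.228,-0.144,0.062,0,0,0,1, 0.228,-0.144,0.062,0,0,0,1, 0.228,-0.144,0.062,0,0,0,1, 0.228,-0.144,0.062,0,0,0,1, 0.228,-0.144,0.062,0,0,0,1, 0.228,-0.144,0.062,0,0,0,1, 0.228,-0.144,0.062,0,0,0,1, 0,0,0,-0.0135,0,0.0763,1]'
python3 -m pendant '[0,0,0,-0.0135,0,0.0763,1, 0,0,0,0,0.111,0,1, 0,0,0,0,0.111,0,1, 0,0,0,0,0.111,0,1, 0,0,0,0,0,0,1, 0,0,0,0,0,0,1, 0,0,0,0,0,0,1, 0,0,0,0,0,0,1, 0,0,0,0,0,0,1, 0,0,0,0,0,0,1]'
python3 - <<'E'
from h import *
s=manip.read_state();p=toR(s["position"][None])[0];print(p,s["q"])
st();R=s["ee_rot"];t=lambda r:np.r_[RO+(r[0]*RX+r[1]*RY)/1000,r[2]/1000]
a=t([-45,70,141]);g=t([13,70,72]);print((R.T@(a-s["position"])/.2).round(4),(R.T@(g-a)/.2).round(4))
c=grab("wrist","w4");q=pts(c);q[300:]=np.nan
r=toR(q.reshape(-1,3));r=r[np.isfinite(r).all(1)]
s=r[:,0]*c30+(r[:,2]-30)*s30;n=-r[:,0]*s30+(r[:,2]-30)*c30;y=r[:,1]
m=(abs(n-50)<7)&(y>20)&(y<120)&(s>-20)&(s<140);print(m.sum(),np.percentile(np.c_[s,y,n][m],[.5,50,99.5],axis=0).round(1))
E
```

```text
clock: 9.1
position: [0.4608, 0.1106, 0.1599]
ee_rot: [[0.17, 0.985, 0.028], [0.97, -0.172, 0.17], [0.173, -0.002, -0.985]]
force: [0.4, -0.3, 0.6]
gripper_width: 0.0851
finger_force: 0.0
clock: 10.35
position: [0.4616, 0.1087, 0.1579]
ee_rot: [[0.235, 0.958, 0.167], [0.762, -0.288, 0.579], [0.603, -0.009, -0.798]]
force: [-0.1, 0.3, -0.4]
gripper_width: 0.0851
finger_force: 0.0
[-100.41058282   70.34219783  157.85275457] [-23.22881167  30.59076264 118.45676624  51.56816973  49.80102651
 -47.24989569]
B [307.9 137.1 157.9] tilt [37.08 -0.5 ] yaw 72.9 w 0.0851 F [-0.1  0.3 -0.4] t 10.35
[0.1702 0.0039 0.2343] [0.0233 0.0045 0.4501]
13006 [[  1.2  40.5  49.1]
 [ 61.3  70.1  51. ]
 [114.6  99.7  52.9]]
```

```bash
python3 -m pendant '[0.085,0.002,0.117,0,0,0,1, 0.085,0.002,0.117,0,0,0,1, 0.008,0.0015,0.15,0,0,0,1, 0.008,0.0015,0.15,0,0,0,1, 0.008,0.0015,0.15,0,0,0,1, 0,0,0,0,0,0,1, 0,0,0,0,0,0,0, 0,0,0,0,0,0,0, 0,0,0,0,0,0,0, 0,0,0,0,0,0,0]' 50
python3 - <<'E'
from h import *
st();s=manip.read_state();r=toR(s["position"][None])[0];print(r,'s',r[0]*c30+(r[2]-30)/2,'n',-r[0]/2+(r[2]-30)*c30)
R=np.array(s["ee_rot"]);d=lambda x,z:(R.T@np.r_[x*RX,z]/200).round(4)
print('lift',d(-10,17.3),'out',d(-150,0),R.round(3).tolist())
E
```

```text
clock: 11.65
position: [0.4954, 0.2161, 0.0729]
ee_rot: [[0.235, 0.957, 0.169], [0.762, -0.289, 0.579], [0.603, -0.008, -0.797]]
force: [-3.1, -5.1, 6.1]
gripper_width: 0.0591
finger_force: 55.7
B [417.  109.1  72.9] tilt [37.11 -0.45] yaw 72.84 w 0.0591 F [-3.1 -5.1  6.1] t 11.65
[12.16993565 69.4760424  72.9266404 ] s 32.00279363654467 n 31.090593258562638
lift [ 0.0123 -0.0009 -0.0991] out [-0.5981 -0.0026 -0.4525] [[0.235, 0.957, 0.169], [0.762, -0.289, 0.579], [0.603, -0.008, -0.797]]
```

```bash
python3 -m pendant '[0.006,0,-0.05,0,0,0,0, 0.006,0,-0.05,0,0,0,0, -0.15,0,-0.113,0,0,0,0, -0.15,0,-0.113,0,0,0,0, -0.15,0,-0.113,0,0,0,0, -0.15,0,-0.113,0,0,0,0, 0,0,0,0,-0.111,0,0, 0,0,0,0,-0.111,0,0, 0,0,0,0,-0.111,0,0, 0.037,0,-0.298,0,0,0,0]'
python3 - <<'E'
from h import *
st()
s=manip.read_state();print(s["q"],s["ee_rot"])
E
```

```text
clock: 12.9
position: [0.4427, 0.06, 0.1448]
ee_rot: [[0.283, 0.959, 0.023], [0.937, -0.282, 0.205], [0.203, -0.036, -0.978]]
force: [1.2, -0.1, -4.1]
gripper_width: 0.0588
finger_force: 59.3
B [258.3 153.4 144.8] tilt [11.73 -2.07] yaw 73.19 w 0.0588 F [ 1.2 -0.1 -4.1] t 12.9
[-14.56791091  26.55590092 114.29503141  17.71408048  42.22492343
 -11.45367282] [[ 0.28322934  0.95876632  0.0234156 ]
 [ 0.93725081 -0.28188466  0.20518763]
 [ 0.20332749 -0.03616887 -0.97844251]]
```

Run:
```python
from h import *
st([.593,-.2738,.175])
```

```text
B [258.3 153.4 144.8] tilt [11.73 -2.07] yaw 73.19 w 0.0588 F [ 1.2 -0.1 -4.1] t 12.9
tool move/200: [-1.3207  1.1853 -0.4725]
```

```bash
python3 -m pendant '[-0.1887,0.1693,-0.0675,0,0,0,0, -0.1887,0.1693,-0.0675,0,0,0,0, -0.1887,0.1693,-0.0675,0,0,0,0, -0.1887,0.1693,-0.0675,0,0,0,0, -0.1887,0.1693,-0.0675,0,0,0,0, -0.1887,0.1693,-0.0675,0,0,0,0, -0.1887,0.1693,-0.0675,0,0,0,0, 0,0,0,-0.018,0,0.109,0, 0,0,0,-0.018,0,0.109,0, 0,0,0,-0.018,0,0.109,0]'
cat >> h.py <<'E'
from scipy.spatial.transform import Rotation as Ro
def rot(yaw,tilt):  # needed turn (units of 90deg, tool axes) to tool with x yaw (deg) and z tilt toward x
    R=np.array(manip.read_state()["ee_rot"]);y,t=np.radians([yaw,tilt])
    x=np.array([np.cos(t)*np.cos(y),np.cos(t)*np.sin(y),np.sin(t)]);z=np.array([np.sin(t)*np.cos(y),np.sin(t)*np.sin(y),-np.cos(t)])
    T=np.c_[x,np.cross(z,x),z];print('turn',(Ro.from_matrix(R.T@T).as_rotvec()/(np.pi/2)).round(4))
E
python3 - <<'E'
from h import *
st([.593,-.2738,.175]);rot(-3.05,7.1);print(manip.read_state()["q"])
E
```

```text
clock: 14.15
position: [0.5927, -0.2758, 0.1785]
ee_rot: [[0.722, 0.684, 0.104], [0.666, -0.728, 0.161], [0.186, -0.047, -0.981]]
force: [-0.3, 1.1, -3.0]
gripper_width: 0.0591
finger_force: 59.3
B [-69.  -14.2 178.5] tilt [10.72 -2.69] yaw 42.71 w 0.0591 F [-0.3  1.1 -3. ] t 14.15
tool move/200: [ 0.0044 -0.0055  0.019 ]
turn [-0.1075 -0.0261  0.5034]
[-39.61171999  36.50740035  82.13763767  12.3242135   63.20620677
   1.67413222]
```

```bash
python3 -m pendant '[0,0,0,-0.0215,-0.0052,0.1007,0, 0,0,0,-0.0215,-0.0052,0.1007,0, 0,0,0,-0.0215,-0.0052,0.1007,0, 0,0,0,-0.0215,-0.0052,0.1007,0, 0,0,0,-0.0215,-0.0052,0.1007,0, 0,0,0,0,0,0,0, 0,0,0,0,0,0,0, 0,0,0,0,0,0,0, 0,0,0,0,0,0,0, 0,0,0,0,0,0,0]'
python3 - <<'E'
from h import *
st();grab("wrist","w5");held("w5");rot(-3.05,7.1)
E
```

```text
clock: 15.4
position: [0.5944, -0.2758, 0.1793]
ee_rot: [[0.991, -0.046, 0.127], [-0.046, -0.999, -0.007], [0.127, 0.001, -0.992]]
force: [-0.5, 0.1, -5.0]
gripper_width: 0.059
finger_force: 59.3
B [-68.9 -15.9 179.3] tilt [7.31 0.04] yaw -2.64 w 0.059 F [-0.5  0.1 -5. ] t 15.4
28775 199.9923783443286 [[-96.6, -97.7, 198.0], [-67.1, -67.8, 200.0], [-37.4, -33.4, 201.8]] ((-67.06871795654297, -65.65789794921875), (60.547786712646484, 65.46878051757812), 0.5884028077125549) slopes deg [-0.59589369 -0.06548173]
turn [-0.     -0.0023  0.0045]
```

View pics/w5.png

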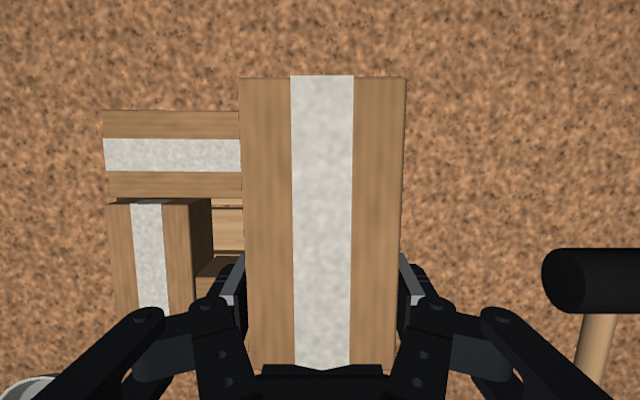

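The held carton spans columns 240-405, B is laid on the left at rows 110-197, carton4 is below it, and the mallet at (600,280) is clear. Level and position are good, so I'll lower.

```bash
python3 -m pendant '[0,0,0,0,-0.002,0.0045,0, -0.0137,0,0.1068,0,0,0,0, -0.0137,0,0.1068,0,0,0,0, -0.0137,0,0.1068,0,0,0,0, -0.0137,0,0.1068,0,0,0,0, -0.0137,0,0.1068,0,0,0,0, 0,0,0,0,0,0,0, 0,0,0,0,0,0,0, 0,0,0,0,0,0,1, 0,0,0,0,0,0,1]'
python3 -m pendant '[0,0,0,0,0,0,1, 0,0,-0.2,0,0,0,1, 0,0,-0.3,0,0,0,1, 0,0,-0.3,0,0,0,1, 0,0,-0.3,0,0,0,1, -0.2,0,-0.1,0,0,0,1, -0.2,0,0,0,0,0,1, 0,0,0,0,0,0,1, 0,0,0,0,0,0,1, 0,0,0,0,0,0,1]'
cat >> h.py <<'E'
def layer(f):
    p=pts(dict(np.load(f+'.npz')));p[258:]=np.nan
    b=toB(p.reshape(-1,3));b=b[np.isfinite(b).all(1)]
    st_=b[(b[:,2]>50)&(b[:,2]<58)];t=b[(b[:,2]>84)&(b[:,2]<100)]
    f=lambda a:np.percentile(a,[.7,99.3]).round(1) if len(a)>20 else None
    for n,m in dict(A=(t[:,0]<-42)&(t[:,1]<12),B=(t[:,1]<-45)&(t[:,0]>-20),C=(t[:,1]>36)&(t[:,0]<16),D=(t[:,0]>40)&(t[:,1]>-20)).items():
        s=t[m];print(n,m.sum(),'x',f(s[:,0]),'y',f(s[:,1]))
    print('strip x',f(st_[:,0]),'y',f(st_[:,1]),'all',f(t[:,0]),f(t[:,1]))
E
python3 - <<'E'
from h import *
st();grab("wrist","w6");layer("w6")
E
```

```text
clock: 16.7
position: [0.595, -0.2762, 0.0728]
ee_rot: [[0.991, -0.053, 0.126], [-0.053, -0.999, -0.008], [0.127, 0.001, -0.992]]
force: [-0.0, 0.3, -0.1]
gripper_width: 0.0852
finger_force: 0.0
clock: 17.95
position: [0.4861, -0.2702, 0.3]
ee_rot: [[0.991, -0.053, 0.125], [-0.052, -0.999, -0.007], [0.125, 0.001, -0.992]]
force: [-0.7, -1.2, -0.7]
gripper_width: 0.0854
finger_force: 0.0
B [-69.1  92.5 300. ] tilt [7.19 0.03] yaw -3.03 w 0.0854 F [-0.7 -1.2 -0.7] t 17.95
A 6279 x [-96.8 -42.5] y [-96.   11.1]
B 5652 x [-19.2  81.5] y [-95.2 -45.3]
C 4399 x [-88.1  15.2] y [36.6 83.1]
D 4534 x [40.4 86.9] y [-19.3  83. ]
strip x [-376.1  100. ] y [-91.1  99.2] all [-95.6  85.2] [-95.  82.]
```

View pics/w6.png

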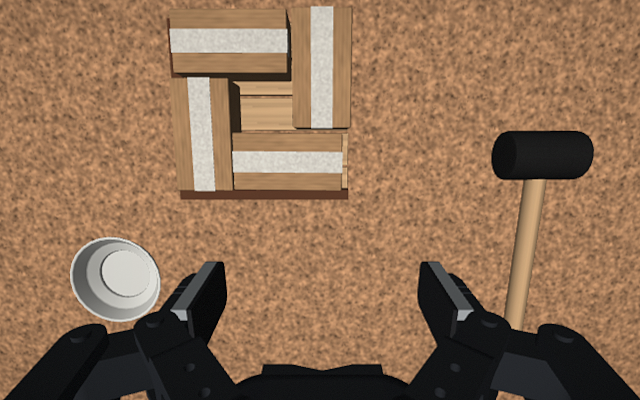

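The pinwheel is laid with gaps: A at (323,65), B at (228,40), carton3 at (288,160) and carton4 at (200,135). Next I'll bring the open gripper down outside the -y edge to push towards +y.

```bash
python3 -m pendant '[0,0,0,0,-0.08,0,1, 0.278,-0.086,0,0,0,0,1, 0.278,-0.086,0,0,0,0,1, 0.278,-0.086,0,0,0,0,1, 0.278,-0.086,0,0,0,0,1, 0,0,0.275,0,0,0,1, 0,0,0.275,0,0,0,1, 0,0,0.275,0,0,0,1, 0,0,0.275,0,0,0,1, 0,0,0,0,0,0,1]'
python3 - <<'E'
from h import *
t=np.r_[BC+(-.128*BY),.062];st(t);rot(-3.05,0)
E
```

```text
clock: 19.25
position: [0.7068, -0.2106, 0.0726]
ee_rot: [[0.999, -0.053, -0.013], [-0.053, -0.999, 0.006], [-0.014, -0.005, -1.0]]
force: [-0.2, -0.6, -0.1]
gripper_width: 0.085
finger_force: 0.0
B [   2.2 -124.7   72.6] tilt [-0.79 -0.3 ] yaw -3.02 w 0.085 F [-0.2 -0.6 -0.1] t 19.25
tool move/200: [0.0173 0.011  0.0527]
turn [-0.0033  0.0087  0.0003]
```

```bash
python3 -m pendant '[0,0.011,0.05,-0.003,0.009,0,1, -0.03,0,0,0,0,0,1, -0.03,0,0,0,0,0,1, -0.02,0,0,0,0,0,1, -0.01,0,0,0,0,0,1, -0.01,0,0,0,0,0,1, -0.01,0,0,0,0,0,1, 0,0,0,0,0,0,1, 0,0,0,0,0,0,1, 0,0,0,0,0,0,1]'
python3 - <<'E'
from h import *
st()
E
```

```text
clock: 20.5
position: [0.6895, -0.2141, 0.0697]
ee_rot: [[0.998, -0.053, 0.015], [-0.053, -0.999, -0.006], [0.015, 0.005, -1.0]]
force: [4.3, 0.2, 1.1]
gripper_width: 0.0853
finger_force: 2.1
B [  -2.3 -107.6   69.7] tilt [0.87 0.29] yaw -3.06 w 0.0853 F [4.3 0.2 1.1] t 20.5
```

```bash
python3 -m pendant '[0,0,0.04,0,-0.009,0,1, 0,0,0,0,0,0,1, -0.01,0,0,0,0,0,1, -0.01,0,0,0,0,0,1, -0.01,0,0,0,0,0,1, 0,0,0,0,0,0,1, 0,0,0,0,0,0,1, 0,0,0,0,0,0,1, 0,0,0,0,0,0,1, 0,0,0,0,0,0,1]'
python3 - <<'E'
from h import *
st();grab("wrist","w7");layer("w7")
E
```

```text
clock: 21.75
position: [0.6822, -0.2135, 0.0612]
ee_rot: [[0.999, -0.053, -0.002], [-0.053, -0.999, -0.004], [-0.002, 0.004, -1.0]]
force: [3.4, 0.5, -2.4]
gripper_width: 0.0854
finger_force: 1.6
B [  -2.1 -100.3   61.2] tilt [-0.12  0.25] yaw -3.05 w 0.0854 F [ 3.4  0.5 -2.4] t 21.75
A 0 x None y None
B 0 x None y None
C 0 x None y None
D 0 x None y None
strip x None y None all None None
```

```bash
python3 -m pendant '[-0.005,0,0,0,0,0,1, -0.005,0,0,0,0,0,1, -0.005,0,0,0,0,0,1, -0.005,0,0,0,0,0,1, 0,0,0,0,0,0,1, 0,0,0,0,0,0,1, 0,0,0,0,0,0,1, 0,0,0,0,0,0,1, 0,0,0,0,0,0,1, 0,0,0,0,0,0,1]'
python3 - <<'E'
from h import *
st();print(manip.read_state()["wrist_torque"])
E
```

```text
clock: 23.05
position: [0.6808, -0.2143, 0.0619]
ee_rot: [[0.999, -0.054, 0.004], [-0.054, -0.999, -0.007], [0.004, 0.006, -1.0]]
force: [8.2, -0.6, -3.8]
gripper_width: 0.0849
finger_force: 3.7
B [ -3.  -98.9  61.9] tilt [0.24 0.37] yaw -3.07 w 0.0849 F [ 8.2 -0.6 -3.8] t 23.05
[-0.10951396 -1.11017326 -0.02766362]
```

```bash
python3 -m pendant '[-0.0075,0,0,0,0,0,1, -0.0075,0,0,0,0,0,1, -0.0075,0,0,0,0,0,1, -0.0075,0,0,0,0,0,1, 0,0,0,0,0,0,1, 0,0,0,0,0,0,1, 0,0,0,0,0,0,1, 0,0,0,0,0,0,1, 0,0,0,0,0,0,1, 0,0,0,0,0,0,1]'
python3 - <<'E'
from h import *
st();print(manip.read_state()["wrist_torque"])
E
```

```text
clock: 24.3
position: [0.6803, -0.2154, 0.0642]
ee_rot: [[0.998, -0.054, 0.017], [-0.054, -0.998, -0.011], [0.017, 0.01, -1.0]]
force: [15.8, -0.9, -4.0]
gripper_width: 0.0852
finger_force: 7.9
B [ -4.1 -98.5  64.2] tilt [1.   0.58] yaw -3.08 w 0.0852 F [15.8 -0.9 -4. ] t 24.3
[-0.01927676 -2.36223142  0.09065216]
```

```bash
python3 -m pendant '[0.1,0,0,0,0,0,1, 0.1,0,0,0,0,0,1, 0,0,-0.3,0,0,0,1, 0,0,-0.3,0,0,0,1, 0,0,-0.3,0,0,0,1, 0,0,-0.2,0,0,-0.11,1, 0,0,0,0,0,-0.11,1, 0,0,0,0,0,-0.11,1, 0,0,0,0,0,-0.11,1, 0,0,0,0,0,-0.11,1]'
python3 - <<'E'
from h import *
p=pts(dict(np.load('w6.npz')));b=toB(p.reshape(-1,3)).reshape(400,640,3)
print('mallet head B corners',b[135,503],b[155,543],b[175,585],b[250,525])
t=np.r_[BC+(-.135*BX),.25];st(t);rot(86.95,0)
E
```

```text
clock: 25.55
position: [0.7109, -0.2142, 0.2811]
ee_rot: [[0.685, 0.728, -0.006], [0.728, -0.685, -0.004], [-0.007, -0.002, -1.0]]
force: [1.1, -0.8, -0.5]
gripper_width: 0.0854
finger_force: 0.0
mallet head B corners [-288.83864744   23.87478331   31.22044726] [-321.51871796   46.95364697   59.73729722] [-420.36030043   75.59241651    0.51888978] [-329.48123604  168.9170824    34.7100985 ]
B [  -1.2 -129.   281.1] tilt [-0.39 -0.09] yaw 46.74 w 0.0854 F [ 1.1 -0.8 -0.5] t 25.55
tool move/200: [-0.9261 -0.0604  0.1621]
turn [-0.0025  0.0039 -0.4467]
```

```bash
python3 -m pendant '[0,0,0,0,0,-0.1117,1, 0,0,0,0,0,-0.1117,1, 0,0,0,0,0,-0.1117,1, 0,0,0,0,0,-0.1117,1, -0.167,-0.161,0,0,0,0,1, -0.167,-0.161,0,0,0,0,1, -0.167,-0.161,0,0,0,0,1, -0.167,-0.161,0,0,0,0,1, 0,0,0.27,0,0,0,1, 0,0,0.27,0,0,0,1]'
python3 -m pendant '[0,0,0.27,0,0,0,1, 0,0,0.2,0,0,0,1, 0,0,0,0,0,0,1, 0,0,0,0,0,0,1, 0,0,0,0,0,0,1, 0,0,0,0,0,0,1, 0,0,0,0,0,0,1, 0,0,0,0,0,0,1, 0,0,0,0,0,0,1, 0,0,0,0,0,0,1]'
python3 - <<'E'
from h import *
t=np.r_[BC+(-.1115*BX),.060];st(t);rot(86.95,0)
E
```

```text
clock: 26.8
position: [0.5744, -0.3413, 0.1742]
ee_rot: [[0.06, 0.998, -0.003], [0.998, -0.06, -0.005], [-0.005, -0.002, -1.0]]
force: [0.0, 0.0, -0.4]
gripper_width: 0.0856
finger_force: 0.0
clock: 28.05
position: [0.5762, -0.341, 0.0799]
ee_rot: [[0.058, 0.998, -0.002], [0.998, -0.058, -0.004], [-0.005, -0.001, -1.0]]
force: [-0.2, 0.8, -0.0]
gripper_width: 0.0855
finger_force: 0.0
B [-135.    -1.2   79.9] tilt [-0.26 -0.07] yaw 86.66 w 0.0855 F [-0.2  0.8 -0. ] t 28.05
tool move/200: [ 0.1181 -0.0063  0.0991]
turn [-0.0008  0.0029 -0.0033]
```

```bash
python3 -m pendant '[0,-0.006,0.095,0,0.003,-0.0033,1, 0.06,0,0,0,0,0,1, 0.06,0,0,0,0,0,1, 0.01,0,0,0,0,0,1, 0.01,0,0,0,0,0,1, 0.01,0,0,0,0,0,1, 0.01,0,0,0,0,0,1, 0.01,0,0,0,0,0,1, 0.01,0,0,0,0,0,1, 0,0,0,0,0,0,1]'
python3 -m pendant '[0,0,0,0,0,0,1, 0.005,0,0,0,0,0,1, 0.005,0,0,0,0,0,1, 0.005,0,0,0,0,0,1, 0.005,0,0,0,0,0,1, 0.005,0,0,0,0,0,1, 0,0,0,0,0,0,1, 0,0,0,0,0,0,1, 0,0,0,0,0,0,1, 0,0,0,0,0,0,1]'
python3 - <<'E'
from h import *
st();print(manip.read_state()["wrist_torque"])
E
```

```text
clock: 29.3
position: [0.5772, -0.3059, 0.0613]
ee_rot: [[0.053, 0.999, -0.0], [0.999, -0.053, -0.002], [-0.002, -0.0, -1.0]]
force: [-0.0, -6.0, -1.2]
gripper_width: 0.0856
finger_force: 2.5
clock: 30.55
position: [0.5773, -0.3053, 0.0616]
ee_rot: [[0.054, 0.999, 0.001], [0.999, -0.054, -0.008], [-0.008, 0.001, -1.0]]
force: [-3.1, -15.0, -3.1]
gripper_width: 0.0852
finger_force: 7.5
B [-99.3  -0.4  61.6] tilt [-0.44  0.07] yaw 86.93 w 0.0852 F [ -3.1 -15.   -3.1] t 30.55
[-2.11583329  0.53474251 -0.33783673]
```

```bash
python3 -m pendant '[0.0075,0,0,0,0,0,1, 0.0075,0,0,0,0,0,1, 0.0075,0,0,0,0,0,1, 0.0075,0,0,0,0,0,1, 0,0,0,0,0,0,1, 0,0,0,0,0,0,1, 0,0,0,0,0,0,1, 0,0,0,0,0,0,1, 0,0,0,0,0,0,1, 0,0,0,0,0,0,1]'
python3 - <<'E'
from h import *
st();print(manip.read_state()["wrist_torque"])
E
python3 -m pendant '[-0.1,0,0,0,0,0,1, -0.1,0,0,0,0,0,1, -0.1,0,-0.1,0,0,0,1, 0,0,-0.3,0,0,0,1, 0,0,-0.3,0,0,0,1, 0,0,-0.3,0,0,0,1, 0,0,-0.2,0,0,0,1, 0.15,0,0,0,0,0,1, 0.15,0,0,0,0,0,1, 0,0,0,0,0,0,1]'
python3 - <<'E'
from h import *
st();c=grab("wrist","w8");layer("w8")
cv2.imwrite('pics/w8c.png',cv2.resize(c["img"][0:258,130:480,::-1],(800,590),interpolation=cv2.INTER_CUBIC))
E
```

```text
clock: 31.8
position: [0.5785, -0.3053, 0.0632]
ee_rot: [[0.053, 0.999, 0.005], [0.998, -0.053, -0.018], [-0.017, 0.005, -1.0]]
force: [-6.9, -26.3, -0.8]
gripper_width: 0.0855
finger_force: 13.5
B [-99.2  -1.6  63.2] tilt [-0.99  0.31] yaw 86.94 w 0.0855 F [ -6.9 -26.3  -0.8] t 31.8
[-3.77968509  1.05120876 -0.49166607]
clock: 33.05
position: [0.5777, -0.291, 0.3009]
ee_rot: [[0.05, 0.999, -0.002], [0.999, -0.049, 0.003], [0.003, -0.002, -1.0]]
force: [-0.4, 0.1, -0.7]
gripper_width: 0.0855
finger_force: 0.0
B [-85.   -0.  300.9] tilt [ 0.15 -0.14] yaw 87.16 w 0.0855 F [-0.4  0.1 -0.7] t 33.05
A 4272 x [-87.5 -42.1] y [-88.8  11.7]
B 5047 x [-19.2  79.2] y [-87.6 -45.3]
C 5186 x [-87.4  15.8] y [36.4 86.2]
D 5437 x [40.6 79.2] y [-19.2  86.9]
strip x [-98.6  88.1] y [-97.7  99.7] all [-86.7  78.8] [-87.2  85.7]
```

View pics/w8c.png

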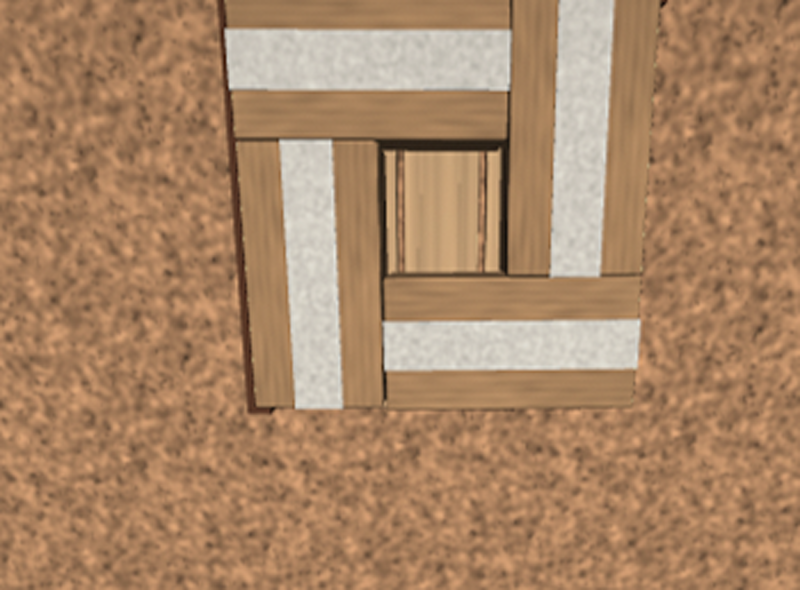

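Everything looks tight apart from a hairline that may remain at the A-carton3 seam, about (385,390). One more light push towards +y will settle any drag from the +x push.

```bash
python3 -m pendant '[0.142,0.217,0,0,0,0,1, 0.142,0.217,0,0,0,0,1, 0.142,0.217,0,0,0,0,1, 0,0,0,0,0,0.1113,1, 0,0,0,0,0,0.1113,1, 0,0,0,0,0,0.1113,1, 0,0,0,0,0,0.1113,1, 0,0,0,0,0,0.1113,1, 0,0,0,0,0,0.1113,1, 0,0,0,0,0,0.1113,1]'
python3 -m pendant '[0,0,0,0,0,0.1113,1, 0,0,0,0,0,0.1113,1, 0,0,0.29,0,0,0,1, 0,0,0.29,0,0,0,1, 0,0,0.29,0,0,0,1, 0,0,0.27,0,0,0,1, 0,0,0,0,0,0,1, 0,0,0,0,0,0,1, 0,0,0,0,0,0,1, 0,0,0,0,0,0,1]'
python3 - <<'E'
from h import *
t=np.r_[BC+(-.1*BY),.061];st(t);rot(-3.05,0)
E
```

```text
clock: 34.35
position: [0.7123, -0.217, 0.3001]
ee_rot: [[0.959, 0.284, -0.002], [0.284, -0.959, 0.001], [-0.002, -0.001, -1.0]]
force: [0.4, -0.4, 0.3]
gripper_width: 0.0853
finger_force: 0.0
clock: 35.6
position: [0.7136, -0.2167, 0.076]
ee_rot: [[0.998, -0.056, 0.003], [-0.056, -0.998, -0.002], [0.003, 0.002, -1.0]]
force: [0.5, -0.1, 0.6]
gripper_width: 0.0854
finger_force: 0.0
B [  -3.6 -131.7   76. ] tilt [0.19 0.1 ] yaw -3.2 w 0.0854 F [ 0.5 -0.1  0.6] t 35.6
tool move/200: [-0.1589 -0.0176  0.0744]
turn [ 0.0012 -0.0022 -0.0016]
```

```bash
python3 -m pendant '[0,-0.0176,0.074,0.0012,-0.0022,-0.0016,1, -0.06,0,0,0,0,0,1, -0.06,0,0,0,0,0,1, -0.02,0,0,0,0,0,1, -0.01,0,0,0,0,0,1, -0.01,0,0,0,0,0,1, -0.01,0,0,0,0,0,1, -0.01,0,0,0,0,0,1, -0.01,0,0,0,0,0,1, -0.01,0,0,0,0,0,1]'
python3 -m pendant '[-0.01,0,0,0,0,0,1, -0.01,0,0,0,0,0,1, 0,0,0,0,0,0,1, 0,0,0,0,0,0,1, 0,0,0,0,0,0,1, 0,0,0,0,0,0,1, 0,0,0,0,0,0,1, 0,0,0,0,0,0,1, 0,0,0,0,0,0,1, 0,0,0,0,0,0,1]'
python3 - <<'E'
from h import *
st();print(manip.read_state()["wrist_torque"])
E
python3 -m pendant '[0.1,0,0,0,0,0,1, 0.1,0,0,0,0,0,1, 0.1,0,-0.1,0,0,0,1, 0,0,-0.3,0,0,0,1, 0,0,-0.3,0,0,0,1, 0,0,-0.3,0,0,0,1, -0.2,0,-0.2,0,0,0,1, -0.25,0,0,0,0,0,1, -0.2,0,0,0,0,0,1, 0,0,0,0,0,0,1]'
python3 - <<'E'
from h import *
st();c=grab("wrist","w9");layer("w9")
cv2.imwrite('pics/w9c.png',cv2.resize(c["img"][0:258,130:480,::-1],(800,590),interpolation=cv2.INTER_CUBIC))
E
```

```text
clock: 36.85
position: [0.6806, -0.2128, 0.0606]
ee_rot: [[0.998, -0.054, 0.015], [-0.054, -0.999, -0.004], [0.015, 0.004, -1.0]]
force: [17.4, -1.6, -2.8]
gripper_width: 0.0858
finger_force: 8.3
clock: 38.1
position: [0.6805, -0.213, 0.0624]
ee_rot: [[0.998, -0.054, 0.024], [-0.054, -0.999, -0.007], [0.024, 0.005, -1.0]]
force: [20.0, -0.2, -2.3]
gripper_width: 0.0856
finger_force: 10.2
B [ -1.7 -98.5  62.4] tilt [1.38 0.31] yaw -3.1 w 0.0856 F [20.  -0.2 -2.3] t 38.1
[ 1.89340404e-03 -2.91540096e+00  2.47635345e-01]
clock: 39.35
position: [0.5961, -0.2062, 0.299]
ee_rot: [[0.998, -0.055, -0.008], [-0.055, -0.998, 0.003], [-0.008, -0.003, -1.0]]
force: [0.7, 0.1, -0.4]
gripper_width: 0.0855
finger_force: 0.0
B [  0.7 -13.9 299. ] tilt [-0.46 -0.17] yaw -3.13 w 0.0855 F [ 0.7  0.1 -0.4] t 39.35
A 4387 x [-88.1 -42.3] y [-87.4  11. ]
B 4674 x [-19.2  86.1] y [-87.5 -45.4]
C 3683 x [-86.6  15.6] y [36.4 84.2]
D 3904 x [40.3 87.3] y [-19.5  83.8]
strip x [-376.3  100.3] y [-97.4  95.5] all [-87.   86.1] [-87.3  83.2]
```

View pics/w9c.png

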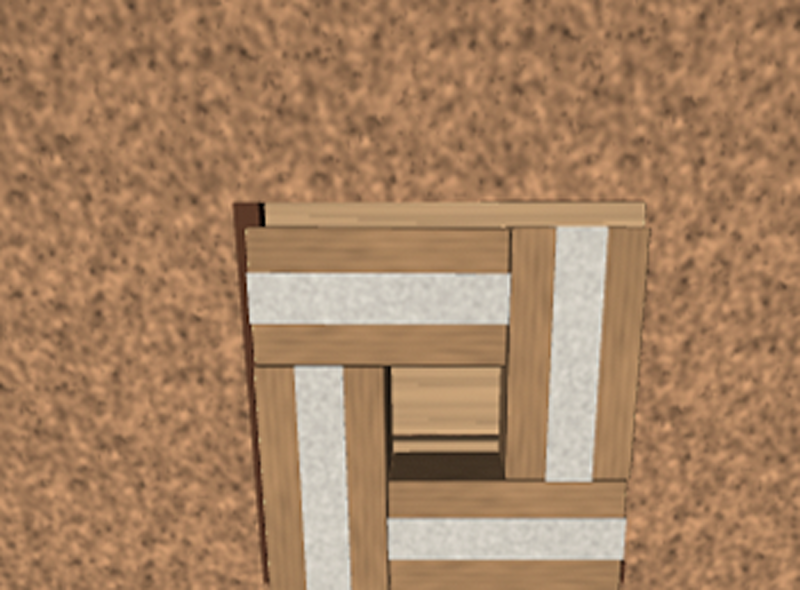

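The zoomed view shows the four cartons flush around the square hole with closed seams at (510,275), (388,520), (320,366) and (565,480). The layer measures about 175 mm, its outer edges sit at the nominal ±87.5 mm, and the gripper is clear. Handing in.

```bash
python3 -c "
from rig import manip
print(manip.close_job())"
```

```text
the job is handed in; nothing more can be done
None
```

The job is handed in: both rack cartons are laid in the empty places and the whole layer is pushed tight against both stop strips, with no gaps visible in the last wrist picture; it took about 39 s, and the mallet, dish and bucket were not touched.

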